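# Uncover a stirring bar and hold a loupe over it at the focal mark

## Robot

A 7-joint arm with a two-finger parallel gripper is mounted at the origin on a cart in front of the work surface, level with it; the furniture and walls round the work are solid. World frame = base frame: x ahead of the robot, y to its left, z up, the work surface at z = 0. Lengths are in mm, angles in rad, forces in N, time in s.
With the tool pointing down it reaches from about 400 to 850 mm from the base axis. Payload 10.4 kg.
Tool frame: the origin (TCP) lies on the front face of the gripper's body, between the roots of the fingers; the fingertips stand 73 mm ahead of it and the grasp point (between the pads) lies 54 mm ahead of it; z points along the fingers, y is the direction in which the jaws open and shut (so a half turn about z gives the same grasp; the last joint's range is limited). The gripper opens to 85 mm and grips with 20 to 120 N. Pads are 22 mm wide; open, the fingers measure 114 mm over their backs; the gripper's body (76 mm by 85 mm) begins 54 mm behind the grasp point. The pads swing forward as they close: fully open they stand 13 mm farther back than shut.
Start: joints at [-1.345, 0.332, -0.065, 1.46, 0.022, 1.35, -0.088], TCP at [153.886, 605.774, 303.938] pointing down, gripper open.
Joint ranges: [-2.6, 2.6], [-0.5, 2.12], [-1.47, 1.34], [0.16, 2.42], [-1.27, 4.41], [0.06, 2.06], [-2.6, 2.6]. Speed limits (rad/s): [2.22, 2.22, 2.79, 2.79, 3.14, 3.14, 3.14].

## Interface

Orientations are given as a unit quaternion [x, y, z, w].
In Python, from rig import env gives the robot as it stands.
- The arm moves only by the tool drive_tool, never from a script. Its argument "rows" is a list of rows, each an object of numbers: "jaw": the opening, from 0 (shut) to 1 (fully open); "dx", "dy", "dz": the shift along the tool's x, y, z normalised to -1 to 1, where 1 is 0.05 m; "turn": the turn about the tool's z normalised to -1 to 1, where 1 is 5 degrees. In form: [{"jaw": .., "dx": .., "dy": .., "dz": .., "turn": ..}, ...]. A call has 1 to 20 rows; each row shifts and turns the commanded pose from where the row before left it, along the tool's axes as they then stand; what a row does not reach is not made up. A row lasts 1/10 s, in which the tool goes at most 50 mm and 8.59 degrees, less where a joint would pass 70% of its speed; a pose out of reach is approached as far as the arm can. A call with a number of a shift or a turn outside -1 to 1 is refused whole. A call with a gripper value outside its range is refused whole. The fingers move at their own pace and stop on an object; "grip_force" is the grip in N (left out, the last holds). Time passes only in rows, so rows that do not move let the fingers close. It gives the time, the measured TCP pose, the force and the opening at its end, in the units of the state.
- env.read_state(): the state, without advancing time (a new reading comes with each control period).
- env.snapshot(name): name is "scene" or "top"; returns the picture (480x640x3 uint8, blue, green, red); there is no depth.
- env.calibration(name): a dict with "fx", "fy", "cx", "cy" (pixels), "R" (3x3) and "t" (3): a world point X has camera coordinates R X + t. Camera axes: x right, y down, z forward; pixel columns grow to the right and rows downward; lengths in mm; the calibration is good to about 2 mm. A picture is of the moment at which its call begins. calibration takes no time and is no camera call.
- env.close_job(): hands the job in, once; it reports no verdict.
Trained networks look in the newest picture that a camera, given by its name, has taken for a name from the list of things; names that differ only in an ending like _2 or _b are one class to them, and where a whole thing is asked for, a point or a joint stands for the part that bears it (a point fixed in the world has none). Each returns a list of dicts, best first, with "conf" (0 to 1); they miss things now and then, are a little off and sometimes report something else, mostly with a low value. They report only what shows in the picture. A call takes as long as a camera call. They do not tell look-alikes from the thing itself.
- env.search_frame(thing, camera): "rect" ([left, top, width, height] in pixels, round what is visible of it).
The state is a dict: "time_s": time; "joint_positions": joint angles; "joint_vel": joint speeds; "joint_efforts": joint torques, N m; "tool_pos": TCP position; "eef_rot": TCP orientation; "wrist_force": force on the tool from outside, world axes, zero at the start; "wrist_torque": the same for the moment, N m; "gripper_width": finger opening in mm.
Only numpy, scipy, OpenCV 4.12 (cv2) and the standard library are available. Lean on these libraries where they do the work, as an engineer would, in place of code of your own. Each camera call takes 0.05 s, during which the arm holds its last target. There are 200 camera calls.

## Task

Lift the dust cover off the white stirring bar and hang it by its wire handle across both prongs of the two-pronged hook stand, letting go of it there. Then pick up the loupe by its handle and hold it level, lens straight above the middle of the stirring bar and at the height of the pointer on the post, touching nothing else, and finish while still holding it there. Leave the stirring bar, the pointer and the other things on the table where they are.

Things in the scene. Friction and masses are not known exactly. Their poses are not given: they have to be found in the camera images.
- dust_cover: grey open-bottomed dust cover, 84 x 60 mm and 50 mm tall, walls 3 mm, 90 g, with a steel wire handle (bail) in the middle over the top, standing over the stirring bar on the inspection base. Origin: centre of its open underside; x along its long side and the handle bar, z up
- cover_grip (a point): middle of the handle bar of the dust cover, 110 mm above the cover's underside and 60 mm above its top. Here the bar carries a black sleeve 10 mm in diameter, 32 mm long; on either side is bare wire 6 mm in diameter, straight out to 37 mm from the middle, then bent down to the cover at 42 mm. Bar along the cover's x axis
- hook_stand: fixed steel stand: foot 80 mm in diameter, 24 mm high, thin post; at its top, axes 165 mm above the table, two level prongs 52 mm apart, 7 mm thick, 95 mm long, with upturned tips whose tops are 16.5 mm above the prong axis. Origin: centre of the foot on the table; prongs point along -x, at y = +26 and -26 mm; z up. Left or right of the inspection base
- hook_seat (a point): point midway between the prongs at the height of their axes, 62 mm from the post, 33 mm short of the tips; axes as the stand. A hanging bar lies along y across both prongs, its middle near here, 6.5 mm above. The cover is wider than the prong pair: bring the bar in from the tip end, over the tips, the cover passing below the prongs; fingers fit between them (45 mm free)
- insp_base: fixed aluminium inspection plate, 134 x 76 mm, 8 mm thick, with a dark pad on which the stirring bar lies. Origin: on the table under the middle of the pad; x points away from the robot towards the post, 10 mm thick, that stands 78 mm from the origin and is 190 mm high. The plate spans x = -42 to +92 mm. Close behind it a carton 0.41 m tall (front at world x = 0.58)
- focus_mark (a point): tip of the black pointer on the sliding collar of the post (the focal mark); it points at the space above the pad, 54.5 mm from the plate's origin along its x. Its height differs from run to run, 100 to 150 mm above the table. The collar slides on the post if pushed hard; axes as the inspection plate, z up
- stir_bar: white stirring bar, the part to be looked at, 10 mm thick, 25 mm long along its own y, 12 g, lying on the pad up to about 10 mm from its middle, under the dust cover at the start. Origin: centre of its underside
- loupe: loupe (hand lens) lying flat on the table: round black rim 68 mm in diameter, 20 mm high, with a clear solid lens, and one straight handle along its -x; 70 g. Origin: centre of the rim's underside; z up when level. Lies on the other side of the inspection base than the hook stand, handle roughly towards the robot
- lens_center (a point): centre of the loupe's lens, 10 mm above the rim's underside
- loupe_grip (a point): point on the middle of the loupe's handle, 78 mm from the lens along the loupe's -x, 17 mm above the loupe's underside. The handle is 14 mm wide, 14 mm high (10 to 24 mm above the table when it lies there) and reaches from 45 to 117 mm from the lens; a rubber foot sits under its end
- timer: white bench timer with three keys, 62 x 62 x 18 mm, on the right behind the work; a bystander. Origin: centre of the underside
- vial: white screw-cap vial, 48 mm in diameter, 80 mm high, on the right behind the work; a bystander. Origin: centre of the underside
- tip_box: pipette tip box, 71 x 118 x 58 mm, on the left behind the work; a bystander. Origin: centre of the underside
Things that resemble listed ones, but are neither listed nor needed, are in the scene too. What is shaped like the dust_cover but purple is not meant.

How it is judged:
By the outcome, as a careful person would: the job done as asked, in the order asked, and still so for the second after the job is handed in, while the arm keeps its last pose, push and grip.
It also fails if it takes over 67 s, if anything falls off the work surface, if the arm or the gripper's body presses on something with over 40 N, if the wrist force passes 120 N, or if a joint passes its speed limit or range.

## Working session

There is one attempt and no reset: what is moved stays moved. The work goes in short steps, Python scripts to look and compute and a tool call to move; the robot and the scene stay as the last step left them, time stands still between calls to the robot, and variables do not carry over. Pictures are saved under pics/ and viewed, about 8 in all and at most 12, crops included, and the job is handed in when it is done.

Besides the shell and the picture viewer there is one more tool, called after "Call:" as a command line: name --argument value ..., lists and objects as JSON in quotes. drive_tool: Moves the arm, as the interface text tells. Its arguments: {"type":"object","properties":{"rows":{"type":"array"},"grip_force":{"type":"number"}},"required":["rows"]}

```bash
mkdir -p pics
cat > h.py <<'E'
import numpy as np, cv2
from rig import env
from scipy.spatial.transform import Rotation as Rot
def cal(n):
    c=env.calibration(n);return c,np.array(c["R"]),np.array(c["t"])
def proj(n,X):
    c,R,t=cal(n);p=R@np.array(X,float)+t
    return np.array([c["fx"]*p[0]/p[2]+c["cx"],c["fy"]*p[1]/p[2]+c["cy"]])
def ray(n,u,v):
    c,R,t=cal(n);d=R.T@np.array([(u-c["cx"])/c["fx"],(v-c["cy"])/c["fy"],1]);return -R.T@t,d
def atz(n,u,v,z):
    o,d=ray(n,u,v);return o+d*(z-o[2])/d[2]
def tri(a,ua,b,ub):
    o1,d1=ray(a,*ua);o2,d2=ray(b,*ub)
    s=np.linalg.lstsq(np.c_[d1,-d2],o2-o1,rcond=None)[0]
    p,q=o1+d1*s[0],o2+d2*s[1];return (p+q)/2,np.linalg.norm(p-q)
E
python3 - <<'E'
from h import *
for n in ["scene","top"]:
    im=env.snapshot(n);cv2.imwrite(f"pics/{n}0.png",im)
    c,R,t=cal(n);print(n,-R.T@t,c["fx"],R[2])
    for th in ["dust_cover","hook_stand","insp_base","focus_mark","loupe","stir_bar","timer","vial","tip_box"]:
        print(th,[(np.round(d["rect"]).tolist(),round(d["conf"],2)) for d in env.search_frame(th,n)])
s=env.read_state();print(s)
E
```

```text
scene [  -2.21237342 -260.44678279  806.18893966] 475.6109026111334 [ 0.63770034  0.31763743 -0.70174407]
dust_cover [([243.0, 265.0, 53.0, 70.0], 0.76), ([343.0, 294.0, 34.0, 71.0], 0.67)]
hook_stand [([142.0, 184.0, 69.0, 76.0], 0.97)]
insp_base [([243.0, 224.0, 60.0, 119.0], 0.95)]
focus_mark []
loupe [([413.0, 326.0, 34.0, 68.0], 0.71)]
stir_bar []
timer [([393.0, 250.0, 35.0, 28.0], 0.68)]
vial [([455.0, 264.0, 23.0, 40.0], 0.9)]
tip_box [([208.0, 192.0, 17.0, 26.0], 0.59), ([392.0, 250.0, 33.0, 28.0], 0.51)]
top [ 423.39413263   43.65223807 1183.91964878] 453.777405878294 [ 0.17482077 -0.00238095 -0.98459739]
dust_cover [([361.0, 279.0, 36.0, 36.0], 0.96), ([292.0, 286.0, 28.0, 38.0], 0.89)]
hook_stand [([173.0, 252.0, 43.0, 50.0], 0.72)]
insp_base [([289.0, 267.0, 31.0, 58.0], 0.77), ([290.0, 270.0, 15.0, 8.0], 0.39)]
focus_mark [([292.0, 271.0, 12.0, 9.0], 0.46)]
loupe [([405.0, 263.0, 31.0, 56.0], 0.68)]
stir_bar []
timer [([390.0, 198.0, 5.0, 22.0], 0.51)]
vial [([419.0, 202.0, 28.0, 26.0], 0.65)]
tip_box [([187.0, 176.0, 10.0, 48.0], 0.72)]
{'time_s': 1.0, 'joint_positions': array([-1.34459281,  0.33219323, -0.06472772,  1.46010219,  0.02161932,
        1.34992643, -0.08848806]), 'joint_vel': array([ 1.28675555e-03,  2.28549052e-04, -2.06555620e-04, -1.21436835e-03,
       -3.17398865e-04, -1.22473668e-04,  4.72143308e-05]), 'joint_efforts': array([-1.24535068e-04, -6.25234151e+01,  4.91498946e-02, -3.91834116e+01,
        1.65070442e-02,  1.55320333e-03, -4.83051039e-06]), 'tool_pos': array([153.87819895, 605.76755857, 303.94078398]), 'eef_rot': array([1.24058479e-01, 9.92274908e-01, 3.32457012e-05, 5.52922307e-07]), 'wrist_force': array([-0.37256247,  0.46162637, -0.15824159]), 'wrist_torque': array([-0.04090043,  0.02261486, -0.06333101]), 'gripper_width': 85.5050472049591}
```

Run:
```python
from h import *
a=cv2.imread("pics/scene0.png");b=cv2.imread("pics/top0.png")
cv2.imwrite("pics/s1.png",cv2.resize(a[170:410,130:490],(800,533),interpolation=cv2.INTER_CUBIC))
cv2.imwrite("pics/t1.png",cv2.resize(b[150:350,160:460],(800,533),interpolation=cv2.INTER_CUBIC))
```

```text
(no output)
```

View pics/s1.png

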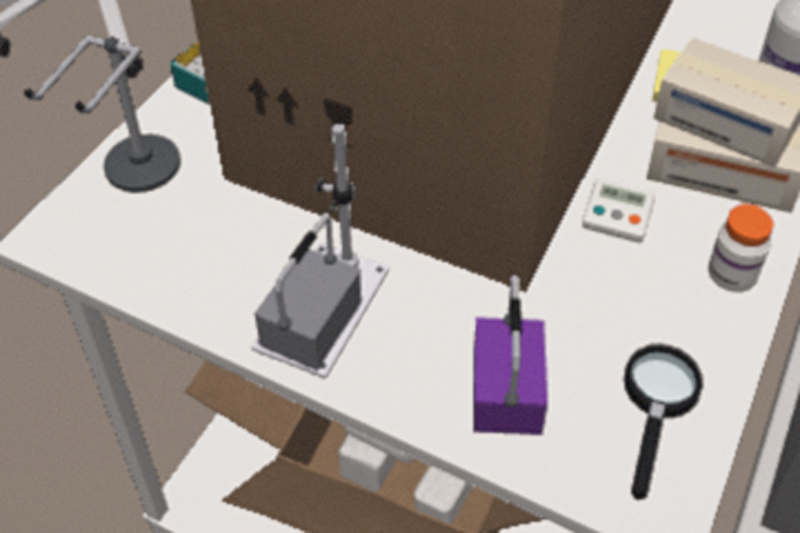

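View pics/t1.png

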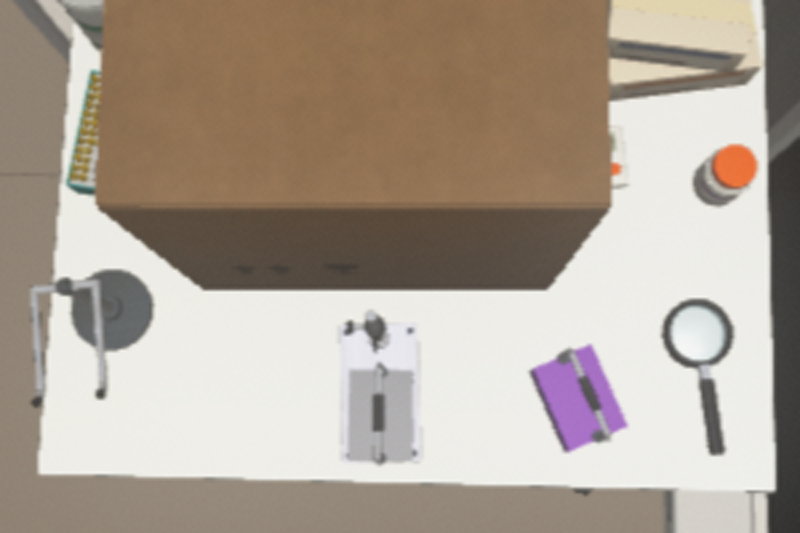

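Run:
```python
from h import *
a=cv2.imread("pics/scene0.png");b=cv2.imread("pics/top0.png")
A=cv2.resize(a[220:350,235:315],None,fx=4.6,fy=4.6,interpolation=cv2.INTER_CUBIC)
B=cv2.resize(b[260:330,280:325],None,fx=8.5,fy=8.5,interpolation=cv2.INTER_CUBIC)
o=np.zeros((600,760,3),np.uint8);o[:A.shape[0],:A.shape[1]]=A[:600];o[:B.shape[0],375:375+B.shape[1]]=B[:600,:385]
cv2.imwrite("pics/c2.png",o)
S=lambda x,y:(130+x/2.2222,170+y/2.2222);T=lambda x,y:(160+x/2.6667,150+y/2.6667)
for n,s,t in [("sleeve",(303,247),(378,412)),("purple sleeve",(515,313),(591,393)),("tipL",(30,93),(36,402)),("tipR",(82,106),(100,394)),("rootL",(95,42),(35,290)),("rootR",(134,52),(98,285)),("foot",(141,160),(113,308)),("postTop",(339,128),(374,319))]:
    p,e=tri("scene",S(*s),"top",T(*t));print(n,np.round(p,1),round(e,1))
for n,s,t,z in [("lens",(663,380),(698,333),18),("hend",(641,490),(715,450),20),("hfront",(657,412),(706,368),20)]:
    print(n,atz("scene",*S(*s),z).round(1),atz("top",*T(*t),z).round(1))
```

```text
sleeve [460.8  79.5 121.2] 1.1
purple sleeve [ 481.3 -105.4  119.5] 0.7
tipL [461.1 357.7 179.1] 4.0
tipR [468.8 305.8 179.2] 3.7
rootL [556.9 370.  162.7] 7.2
rootR [559.  318.7 168.6] 1.3
foot [557.9 344.4  12.9] 0.8
postTop [533.6  82.6 195.7] 0.9
lens [ 545.8 -224.1   18. ] [ 547.2 -223.5   18. ]
hend [ 438.7 -239.6   20. ] [ 436.  -237.5   20. ]
hfront [ 512.  -229.3   20. ] [ 513.5 -230.2   20. ]
```

View pics/c2.png

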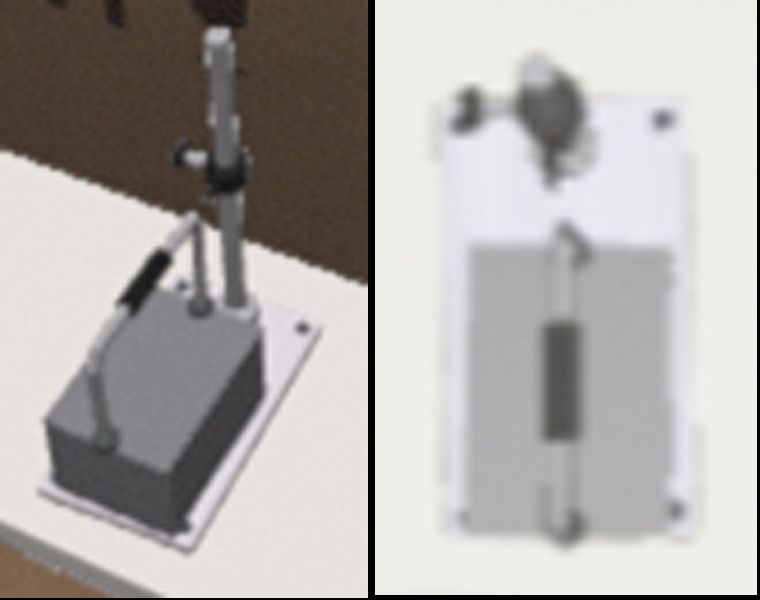

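```bash
cat >> h.py <<'E'
def go(target,jawdeg=None):
    s=env.read_state();R=Rot.from_quat(s["eef_rot"]).as_matrix();d=np.array(target)-s["tool_pos"]
    psi=np.degrees(np.arctan2(R[1,1],R[0,1]))
    print("t",round(s["time_s"],2),"pos",s["tool_pos"].round(1),"jaw deg",round(psi,2),"tilt",np.degrees(np.arccos(-R[2,2])).round(2),"w",round(s["gripper_width"],1),"F",s["wrist_force"].round(1),"q",s["joint_positions"].round(2))
    if jawdeg is not None:
        print("turn rows(5deg)",round((psi-jawdeg)/5,2))
        a=np.radians(jawdeg);R=np.array([[-np.sin(a),np.cos(a),0],[np.cos(a),np.sin(a),0],[0,0,-1]])
    print("units",(R.T@d/50).round(2))
E
python3 - <<'E'
from h import *
S=lambda x,y:(235+x/4.6,220+y/4.6);T=lambda x,y:(280+(x-375)/8.5,260+y/8.5)
for n,s,t in [("sleeve",(147,282),(562,381)),("far bend",(195,220),(564,235)),("near bend",(98,355),(561,528)),("ptr",(205,183),(552,183)),("collar",(226,170),(552,110))]:
    p,e=tri("scene",S(*s),"top",T(*t));print(n,p.round(1),round(e,1))
print("plate corners top z8",[atz("top",*T(*c),8).round(1) for c in [(443,98),(685,98),(443,537),(692,537)]])
print("cover top edges z58",[atz("top",*T(*c),58).round(1) for c in [(467,245),(672,245),(467,533),(674,533)]])
for X in [[535,80,z] for z in (100,125,150)]: print(proj("scene",X),proj("top",X))
print("carton bottom corners",[atz("top",160+x/2.6667,150+y/2.6667,0).round(0) for x,y in [(203,289),(549,289)]])
go([461,79.5,250],90)
E
```

```text
sleeve [460.3  78.5 121.7] 2.1
far bend [500.1  79.4 118.7] 1.7
near bend [421.   77.4 119.8] 2.6
ptr [513.9  82.6 126.4] 2.4
collar [534.9  84.3 113.4] 0.9
plate corners top z8 [array([548.4, 122.2,   8. ]), array([550.3,  48.2,   8. ]), array([416.4, 117.4,   8. ]), array([418.2,  42.7,   8. ])]
cover top edges z58 [array([500.4, 110.3,  58. ]), array([501.9,  50.7,  58. ]), array([418. , 107.4,  58. ]), array([419.5,  48. ,  58. ])]
[286.1059405  262.22887171] [302.98318302 273.41955664]
[285.56884627 253.66396923] [302.65868408 272.31423539]
[285.01107029 244.76926007] [302.31878631 271.15646203]
carton bottom corners [array([581., 260.,   0.]), array([589., -81.,   0.])]
t 1.0 pos [153.9 605.8 303.9] jaw deg 75.75 tilt 0.0 w 85.5 F [-0.4  0.5 -0.2] q [-1.34  0.33 -0.06  1.46  0.02  1.35 -0.09]
turn rows(5deg) -2.85
units [ -6.14 -10.53   1.08]
```

Call:
drive_tool --rows '[{"jaw":1,"dx":0,"dy":0,"dz":0,"turn":-1},{"jaw":1,"dx":0,"dy":0,"dz":0,"turn":-1},{"jaw":1,"dx":0,"dy":0,"dz":0,"turn":-1},{"jaw":1,"dx":0,"dy":0,"dz":0,"turn":-0.25},{"jaw":1,"dx":-0.5,"dy":-0.8,"dz":0,"turn":0},{"jaw":1,"dx":-0.5,"dy":-0.8,"dz":0,"turn":0},{"jaw":1,"dx":-0.5,"dy":-0.8,"dz":0,"turn":0},{"jaw":1,"dx":-0.5,"dy":-0.8,"dz":0,"turn":0},{"jaw":1,"dx":-0.5,"dy":-0.8,"dz":0,"turn":0},{"jaw":1,"dx":-0.5,"dy":-0.8,"dz":0,"turn":0},{"jaw":1,"dx":-0.5,"dy":-0.8,"dz":0,"turn":0},{"jaw":1,"dx":-0.5,"dy":-0.8,"dz":0,"turn":0},{"jaw":1,"dx":-0.5,"dy":-0.8,"dz":0,"turn":0},{"jaw":1,"dx":-0.5,"dy":-0.8,"dz":0,"turn":0},{"jaw":1,"dx":0,"dy":0,"dz":0,"turn":0}]' --grip_force 60

```text
time_s: 2.5
tool_pos: [420.8, 208.9, 304.3]
eef_rot: [-0.012, 1.0, -0.0, 0.001]
wrist_force: [-0.5, 0.1, -0.7]
gripper_width: 85.1
```

```bash
python3 -c "
from h import *
go([460.5,79,173],92)"
```

```text
t 2.5 pos [420.8 208.9 304.3] jaw deg 91.37 tilt 0.09 w 85.1 F [-0.5  0.1 -0.7] q [-0.82 -0.02  0.26  1.87  0.01  1.3   1.03]
turn rows(5deg) -0.13
units [-0.7  -2.62  2.63]
```

Call:
drive_tool --rows '[{"jaw":1,"dx":-0.23,"dy":-0.87,"dz":0,"turn":-0.1},{"jaw":1,"dx":-0.23,"dy":-0.87,"dz":0,"turn":0},{"jaw":1,"dx":-0.23,"dy":-0.87,"dz":0.4,"turn":0},{"jaw":1,"dx":0,"dy":0,"dz":0.5,"turn":0},{"jaw":1,"dx":0,"dy":0,"dz":0.4,"turn":0},{"jaw":1,"dx":0,"dy":0,"dz":0,"turn":0},{"jaw":1,"dx":0,"dy":0,"dz":0,"turn":0}]'

```text
time_s: 3.2
tool_pos: [457.5, 86.1, 239.4]
eef_rot: [-0.022, 1.0, 0.0, -0.0]
wrist_force: [-0.4, -0.3, 0.4]
gripper_width: 85.1
```

```bash
python3 -c "
from h import *
go([460.5,79,173],92)
a=env.snapshot('scene');b=env.snapshot('top')
A=cv2.resize(a[190:350,225:345],None,fx=3.3,fy=3.3,interpolation=cv2.INTER_CUBIC);B=cv2.resize(b[240:340,260:345],None,fx=4.6,fy=5.28,interpolation=cv2.INTER_CUBIC)
cv2.imwrite('pics/p4.png',np.hstack([A,B]))"
```

```text
t 3.2 pos [457.5  86.1 239.4] jaw deg 92.47 tilt 0.0 w 85.1 F [-0.4 -0.3  0.4] q [-0.68  0.02  0.4   1.97 -0.01  1.16  1.34]
turn rows(5deg) 0.09
units [-0.06 -0.14  1.33]
```

View pics/p4.png

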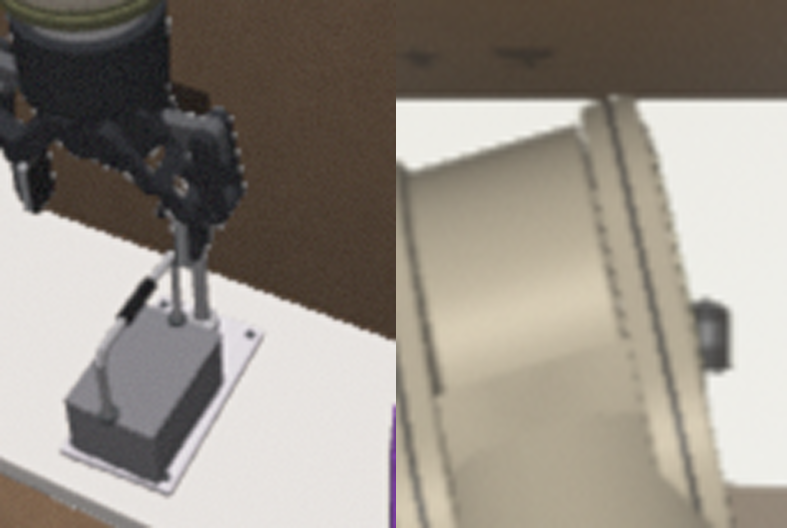

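Call:
drive_tool --rows '[{"jaw":1,"dx":-0.06,"dy":-0.14,"dz":0,"turn":0.09},{"jaw":1,"dx":0,"dy":0,"dz":0.35,"turn":0},{"jaw":1,"dx":0,"dy":0,"dz":0.35,"turn":0},{"jaw":1,"dx":0,"dy":0,"dz":0.35,"turn":0},{"jaw":1,"dx":0,"dy":0,"dz":0.28,"turn":0},{"jaw":1,"dx":0,"dy":0,"dz":0,"turn":0},{"jaw":0,"dx":0,"dy":0,"dz":0,"turn":0},{"jaw":0,"dx":0,"dy":0,"dz":0,"turn":0},{"jaw":0,"dx":0,"dy":0,"dz":0,"turn":0},{"jaw":0,"dx":0,"dy":0,"dz":0,"turn":0},{"jaw":0,"dx":0,"dy":0,"dz":0,"turn":0},{"jaw":0,"dx":0,"dy":0,"dz":0,"turn":0},{"jaw":0,"dx":0,"dy":0,"dz":0,"turn":0},{"jaw":0,"dx":0,"dy":0,"dz":0,"turn":0},{"jaw":0,"dx":0,"dy":0,"dz":0,"turn":0},{"jaw":0,"dx":0,"dy":0,"dz":0,"turn":0}]'

```text
time_s: 4.9
tool_pos: [460.9, 79.1, 172.6]
eef_rot: [-0.018, 1.0, 0.0, 0.0]
wrist_force: [-0.9, 0.8, 5.1]
gripper_width: 8.1
```

```bash
python3 -c "
from h import *
go([460.5,79,260],92)"
```

```text
t 4.9 pos [460.9  79.1 172.6] jaw deg 92.06 tilt 0.03 w 8.1 F [-0.9  0.8  5.1] q [-0.66  0.11  0.42  2.04 -0.05  1.01  1.39]
turn rows(5deg) 0.01
units [ 0.01 -0.   -1.75]
```

Call:
drive_tool --rows '[{"jaw":0,"dx":0,"dy":0,"dz":-0.1,"turn":0},{"jaw":0,"dx":0,"dy":0,"dz":-0.2,"turn":0},{"jaw":0,"dx":0,"dy":0,"dz":-0.3,"turn":0},{"jaw":0,"dx":0,"dy":0,"dz":-0.3,"turn":0},{"jaw":0,"dx":0,"dy":0,"dz":-0.3,"turn":0},{"jaw":0,"dx":0,"dy":0,"dz":-0.3,"turn":0},{"jaw":0,"dx":0,"dy":0,"dz":-0.1,"turn":0},{"jaw":0,"dx":0,"dy":0,"dz":0,"turn":0},{"jaw":0,"dx":0.2,"dy":0.3,"dz":0,"turn":0},{"jaw":0,"dx":0.2,"dy":0.4,"dz":0,"turn":0},{"jaw":0,"dx":0.3,"dy":0.4,"dz":0,"turn":0},{"jaw":0,"dx":0.3,"dy":0.4,"dz":0,"turn":0},{"jaw":0,"dx":0.3,"dy":0.4,"dz":0,"turn":0},{"jaw":0,"dx":0.2,"dy":0.4,"dz":0,"turn":0},{"jaw":0,"dx":0.2,"dy":0.3,"dz":0,"turn":0},{"jaw":0,"dx":0,"dy":0,"dz":0,"turn":0},{"jaw":0,"dx":0,"dy":0,"dz":0,"turn":0}]'

```text
time_s: 6.6
tool_pos: [371.1, 205.3, 251.8]
eef_rot: [-0.018, 1.0, -0.0, -0.0]
wrist_force: [-0.0, 0.3, -0.4]
gripper_width: 7.9
```

```bash
python3 -c "
from h import *
go([378,319,250],8)
b=env.snapshot('top');a=env.snapshot('scene')
cv2.imwrite('pics/p5.png',np.hstack([cv2.resize(a[160:350,130:320],(400,400)),cv2.resize(b[220:345,165:325],(400,400))]))
for n in('scene','top'):
  for th in('stir_bar','focus_mark'):print(n,th,env.search_frame(th,n))"
```

```text
t 6.6 pos [371.1 205.3 251.8] jaw deg 92.07 tilt 0.06 w 7.9 F [-0.   0.3 -0.4] q [-0.84 -0.09  0.22  2.04  0.02  1.19  0.98]
turn rows(5deg) 16.81
units [2.23 0.45 0.04]
scene stir_bar [{'rect': [265.6, 313.6, 8.1, 4.9], 'conf': 0.53}]
scene focus_mark [{'rect': [276.1, 250.1, 12.9, 10.9], 'conf': 0.49}]
top stir_bar []
top focus_mark [{'rect': [289.4, 269.6, 17.6, 7.8], 'conf': 0.61}]
```

View pics/p5.png

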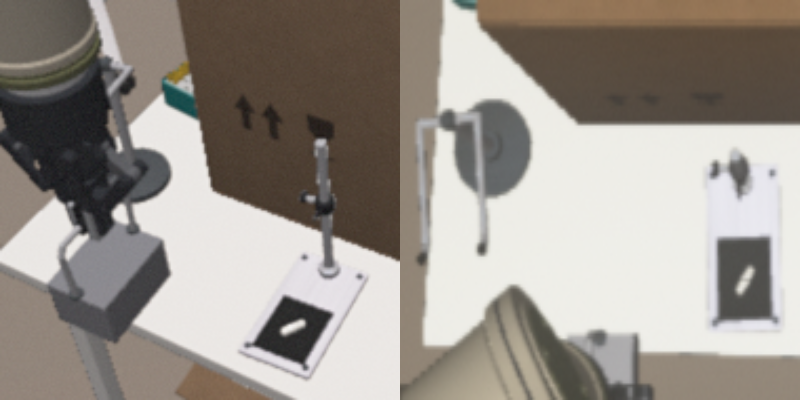

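Call:
drive_tool --rows '[{"jaw":0,"dx":0,"dy":0,"dz":0,"turn":0.5},{"jaw":0,"dx":0,"dy":0,"dz":0,"turn":1},{"jaw":0,"dx":0,"dy":0,"dz":0,"turn":1},{"jaw":0,"dx":0,"dy":0,"dz":0,"turn":1},{"jaw":0,"dx":0,"dy":0,"dz":0,"turn":1},{"jaw":0,"dx":0,"dy":0,"dz":0,"turn":1},{"jaw":0,"dx":0,"dy":0,"dz":0,"turn":1},{"jaw":0,"dx":0,"dy":0,"dz":0,"turn":1},{"jaw":0,"dx":0,"dy":0,"dz":0,"turn":1},{"jaw":0,"dx":0,"dy":0,"dz":0,"turn":1},{"jaw":0,"dx":0,"dy":0,"dz":0,"turn":1},{"jaw":0,"dx":0,"dy":0,"dz":0,"turn":1},{"jaw":0,"dx":0,"dy":0,"dz":0,"turn":1},{"jaw":0,"dx":0,"dy":0,"dz":0,"turn":1},{"jaw":0,"dx":0,"dy":0,"dz":0,"turn":1},{"jaw":0,"dx":0,"dy":0,"dz":0,"turn":1},{"jaw":0,"dx":0,"dy":0,"dz":0,"turn":1},{"jaw":0,"dx":0,"dy":0,"dz":0,"turn":0.3},{"jaw":0,"dx":0,"dy":0,"dz":0,"turn":0}]'

```text
time_s: 8.8
tool_pos: [371.3, 205.6, 252.4]
eef_rot: [0.655, 0.755, 0.0, -0.0]
wrist_force: [-0.3, 0.1, -0.1]
gripper_width: 8.0
```

Call:
drive_tool --rows '[{"jaw":0,"dx":0.2,"dy":0.05,"dz":0,"turn":0},{"jaw":0,"dx":0.4,"dy":0.1,"dz":0,"turn":0},{"jaw":0,"dx":0.4,"dy":0.1,"dz":0,"turn":0},{"jaw":0,"dx":0.4,"dy":0.1,"dz":0,"turn":0},{"jaw":0,"dx":0.4,"dy":0.1,"dz":0,"turn":0},{"jaw":0,"dx":0.33,"dy":0,"dz":0,"turn":0},{"jaw":0,"dx":0.1,"dy":0,"dz":0,"turn":0},{"jaw":0,"dx":0,"dy":0,"dz":0,"turn":0},{"jaw":0,"dx":0,"dy":0,"dz":0,"turn":0},{"jaw":0,"dx":0,"dy":0,"dz":0,"turn":0}]'

```text
time_s: 9.8
tool_pos: [378.1, 318.4, 252.5]
eef_rot: [0.656, 0.755, 0.0, 0.0]
wrist_force: [-0.0, -0.7, -0.5]
gripper_width: 7.9
```

Run:
```python
from h import *
go([496.5,335.8,250],8)
b=env.snapshot('top');a=env.snapshot('scene');cv2.imwrite('pics/a6.png',a);cv2.imwrite('pics/b6.png',b)
A=cv2.resize(a[165:305,110:230],None,fx=3.3,fy=3.3,interpolation=3);B=cv2.resize(b[235:335,160:245],None,fx=4.62,fy=4.62,interpolation=3)
print(A.shape,B.shape)
cv2.imwrite('pics/p6.png',np.hstack([A,B]))
def bar(im,x0,y0,x1,y1):
    g=im[y0:y1,x0:x1].min(2).astype(float);d=g<110
    d=cv2.morphologyEx(d.astype(np.uint8),cv2.MORPH_CLOSE,np.ones((9,9)))
    w=np.clip(g-130,0,None)*cv2.erode(d,np.ones((3,3)));yy,xx=np.mgrid[y0:y1,x0:x1];c=np.array([(w*xx).sum(),(w*yy).sum()])/w.sum()
    C=np.cov(np.c_[(xx-c[0]).ravel(),(yy-c[1]).ravel()].T,aweights=w.ravel());return c,C
cs,_=bar(a,258,303,285,328);ct,_=bar(b,294,297,316,322)
print(cs,ct,atz('scene',*cs,26-8),atz('top',*ct,18),tri('scene',cs,'top',ct))
```

```text
t 9.8 pos [378.1 318.4 252.5] jaw deg 7.99 tilt 0.01 w 7.9 F [-0.  -0.7 -0.5] q [-0.87  0.08  0.08  1.87 -0.01  1.19 -0.65]
turn rows(5deg) -0.0
units [0.01 2.39 0.05]
(462, 396, 3) (462, 393, 3)
[271.71877507 310.39836855] [308.67957464 311.68780096] [470.39062739  80.58237852  18.        ] [446.43094814  65.31974539  18.        ] (array([446.08113616,  63.96787954,  57.8164271 ]), np.float64(1.5037488603977165))
```

View pics/p6.png

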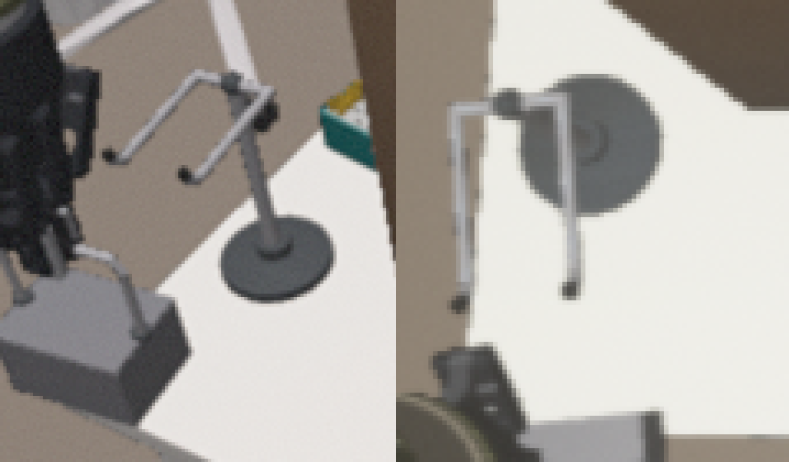

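Run:
```python
from h import *
S=lambda x,y:(110+x/3.3,165+y/3.3);T=lambda x,y:(160+(x-396)/4.62,235+y/4.62)
for n,s,t in [("tipL",(112,155),(460,304)),("tipR",(188,174),(570,290)),("rootL",(195,76),(457,106)),("rootR",(270,93),(563,99)),("foot",(275,243),(588,141))]:
    p,e=tri("scene",S(*s),"top",T(*t));print(n,np.round(p,1),round(e,1))
o=np.array([557.9,344.4,0])
for yaw in(6,8,10):
    R=Rot.from_euler('z',yaw,degrees=True).as_matrix()
    for y in(26,-26):
        X=o+R@[-95,y,175];Y=o+R@[0,y,165]
        f=lambda X:(((proj('scene',X)-[110,165])*3.3).round(0),((proj('top',X)-[160,235])*4.62+[396,0]).round(0))
        print(yaw,y,f(X),f(Y))
```

```text
tipL [461.1 356.8 179.1] 4.3
tipR [468.7 305.4 179.3] 3.6
rootL [555.7 372.5 165.1] 1.3
rootR [561.3 319.1 167.2] 2.2
foot [556.9 342.5  25.7] 1.2
6 26 (array([105., 159.]), array([459., 302.])) (array([198.,  78.]), array([461., 108.]))
6 -26 (array([179., 181.]), array([568., 293.])) (array([269.,  97.]), array([567., 100.]))
8 26 (array([109., 161.]), array([466., 303.])) (array([198.,  78.]), array([461., 110.]))
8 -26 (array([185., 181.]), array([575., 291.])) (array([270.,  96.]), array([567.,  98.]))
10 26 (array([113., 163.]), array([473., 304.])) (array([197.,  79.]), array([461., 112.]))
10 -26 (array([191., 181.]), array([582., 288.])) (array([270.,  95.]), array([567.,  96.]))
```

Call:
drive_tool --rows '[{"jaw":0,"dx":0,"dy":0.2,"dz":0,"turn":0},{"jaw":0,"dx":0,"dy":0.3,"dz":0,"turn":0},{"jaw":0,"dx":0,"dy":0.3,"dz":0,"turn":0},{"jaw":0,"dx":0,"dy":0.3,"dz":0,"turn":0},{"jaw":0,"dx":0,"dy":0.3,"dz":0,"turn":0},{"jaw":0,"dx":0,"dy":0.3,"dz":0,"turn":0},{"jaw":0,"dx":0,"dy":0.3,"dz":0,"turn":0},{"jaw":0,"dx":0,"dy":0.3,"dz":0,"turn":0},{"jaw":0,"dx":0,"dy":0.1,"dz":0,"turn":0},{"jaw":0,"dx":0,"dy":0,"dz":0,"turn":0},{"jaw":0,"dx":0,"dy":0,"dz":0,"turn":0},{"jaw":0,"dx":0,"dy":0,"dz":0,"turn":0},{"jaw":0,"dx":0,"dy":0,"dz":0.1,"turn":0},{"jaw":0,"dx":0,"dy":0,"dz":0.1,"turn":0},{"jaw":0,"dx":0,"dy":0,"dz":0.1,"turn":0},{"jaw":0,"dx":0,"dy":0,"dz":0.1,"turn":0},{"jaw":0,"dx":0,"dy":0,"dz":0,"turn":0},{"jaw":0,"dx":0,"dy":0,"dz":0,"turn":0}]'

```text
time_s: 11.7
tool_pos: [496.6, 336.1, 232.3]
eef_rot: [0.656, 0.755, -0.0, -0.0]
wrist_force: [0.1, -0.2, -0.0]
gripper_width: 7.6
```

Run:
```python
from h import *
go([497,335.7,226.5],8)
a=env.snapshot('scene')
cv2.imwrite('pics/p7.png',cv2.resize(a[160:300,120:240],None,fx=4,fy=4,interpolation=3))
```

```text
t 11.7 pos [496.6 336.1 232.3] jaw deg 8.04 tilt 0.01 w 7.6 F [ 0.1 -0.2 -0. ] q [-0.78  0.32  0.14  1.63 -0.05  1.19 -0.5 ]
turn rows(5deg) 0.01
units [-0.01  0.01  0.12]
```

View pics/p7.png

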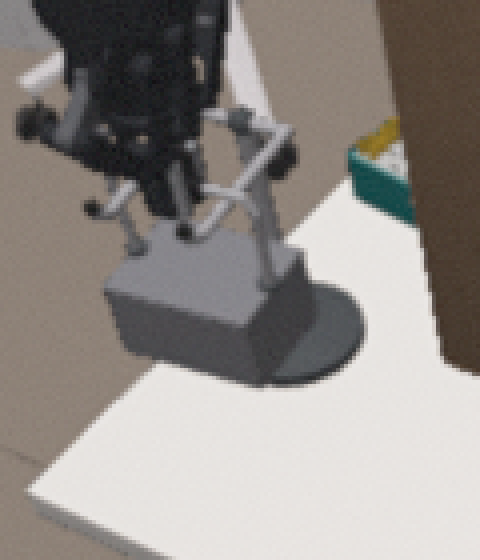

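Call:
drive_tool --rows '[{"jaw":0,"dx":0,"dy":0,"dz":0.06,"turn":0},{"jaw":0,"dx":0,"dy":0,"dz":0.06,"turn":0},{"jaw":0,"dx":0,"dy":0,"dz":0,"turn":0},{"jaw":0,"dx":0,"dy":0,"dz":0,"turn":0}]'

```text
time_s: 12.15
tool_pos: [496.6, 336.1, 226.3]
eef_rot: [0.656, 0.755, -0.0, -0.0]
wrist_force: [-0.0, 0.3, 0.1]
gripper_width: 8.2
```

Call:
drive_tool --rows '[{"jaw":0,"dx":0,"dy":0,"dz":0.03,"turn":0},{"jaw":0,"dx":0,"dy":0,"dz":0,"turn":0},{"jaw":0,"dx":0,"dy":0,"dz":0,"turn":0}]'

```text
time_s: 12.45
tool_pos: [496.8, 336.2, 225.7]
eef_rot: [0.656, 0.755, 0.0, -0.0]
wrist_force: [-2.2, -1.0, 5.4]
gripper_width: 7.7
```

Call:
drive_tool --rows '[{"jaw":0,"dx":0,"dy":0,"dz":0.03,"turn":0},{"jaw":0,"dx":0,"dy":0,"dz":0,"turn":0},{"jaw":0,"dx":0,"dy":0,"dz":0,"turn":0}]'

```text
time_s: 12.75
tool_pos: [496.8, 336.2, 225.3]
eef_rot: [0.656, 0.755, 0.001, -0.0]
wrist_force: [-4.6, -3.9, 13.3]
gripper_width: 7.9
```

Call:
drive_tool --rows '[{"jaw":0,"dx":0,"dy":0,"dz":-0.03,"turn":0},{"jaw":0.1,"dx":0,"dy":0,"dz":0,"turn":0},{"jaw":0.2,"dx":0,"dy":0,"dz":0,"turn":0},{"jaw":0.3,"dx":0,"dy":0,"dz":0,"turn":0},{"jaw":0.4,"dx":0,"dy":0,"dz":0,"turn":0},{"jaw":0.45,"dx":0,"dy":0,"dz":0,"turn":0},{"jaw":0.45,"dx":0,"dy":0,"dz":0,"turn":0},{"jaw":0.45,"dx":0,"dy":0,"dz":0,"turn":0},{"jaw":0.45,"dx":0,"dy":0,"dz":0,"turn":0}]'

```text
time_s: 13.65
tool_pos: [496.7, 336.1, 224.9]
eef_rot: [0.656, 0.755, 0.0, -0.0]
wrist_force: [-0.5, 0.1, -0.0]
gripper_width: 38.5
```

Call:
drive_tool --rows '[{"jaw":0.45,"dx":0,"dy":0,"dz":-0.1,"turn":0},{"jaw":0.45,"dx":0,"dy":0,"dz":-0.2,"turn":0},{"jaw":0.45,"dx":0,"dy":0,"dz":-0.3,"turn":0},{"jaw":0.45,"dx":0,"dy":0,"dz":-0.4,"turn":0},{"jaw":0.45,"dx":0,"dy":0,"dz":-0.6,"turn":0},{"jaw":0.45,"dx":0,"dy":0,"dz":-0.4,"turn":0},{"jaw":0.45,"dx":0,"dy":0,"dz":0,"turn":0},{"jaw":0.45,"dx":0,"dy":0,"dz":0,"turn":0}]'

```text
time_s: 14.45
tool_pos: [496.8, 336.2, 326.1]
eef_rot: [0.656, 0.755, 0.001, 0.0]
wrist_force: [-0.6, 0.2, 0.2]
gripper_width: 38.2
```

Run:
```python
from h import *
go([430,100,320],8)
a=env.snapshot('scene');b=env.snapshot('top');cv2.imwrite('pics/a8.png',a);cv2.imwrite('pics/b8.png',b)
A=cv2.resize(a[170:350,130:310],(400,400),interpolation=3);B=cv2.resize(a[295:335,250:290],(390,400),interpolation=3);C=cv2.resize(b[260:325,285:325],(246,400),interpolation=3)
cv2.imwrite('pics/p8.png',np.hstack([A[:,:300],B[:,:254],C]))
for n in('scene','top'):
  print(n,env.search_frame('stir_bar',n))
```

```text
t 14.45 pos [496.8 336.2 326.1] jaw deg 8.04 tilt 0.1 w 38.2 F [-0.6  0.2  0.2] q [-0.79  0.26  0.14  1.51 -0.04  1.37 -0.5 ]
turn rows(5deg) 0.01
units [-4.49 -1.98  0.12]
scene [{'rect': [266.0, 312.7, 7.8, 8.2], 'conf': 0.55}]
top []
```

View pics/p8.png

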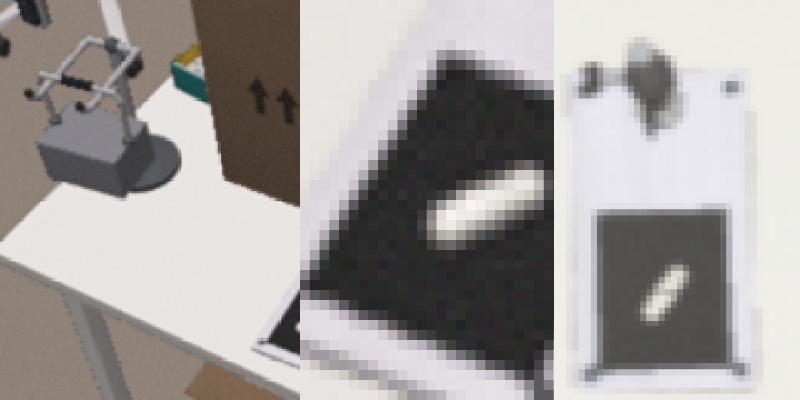

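Run:
```python
from h import *
av={n:np.mean([env.snapshot(n).astype(float) for _ in range(5)],0) for n in('scene','top')}
for n in av: np.save(n+'.npy',av[n])
s=(268.8,315.2);t=(302.5,307.2)
print("stir",atz('scene',*s,14),atz('top',*t,14),tri('scene',s,'top',t))
C=lambda x,y:(285+(x-554+.5)/6.15-.5,260+(y+.5)/6.154-.5)
P=np.array([atz('top',*C(*c),8) for c in [(597,211),(727,211),(597,366),(727,366)]]);print("pad",P.round(1),P.mean(0).round(1))
D=lambda x,y:(250+(x-300+.5)/9.75-.5,295+(y+.5)/10-.5)
print("pad far-left corner scene",atz('scene',*D(447,57),8).round(1))
o=P.mean(0);o[:2]
yaw=np.radians(2);tip=o+54.5*np.array([np.cos(yaw),np.sin(yaw),0])
print("tip xy",tip.round(1))
a=av['scene'];x0,y0=262,235
A=cv2.resize(a[y0:y0+40,x0:x0+40],None,fx=10,fy=10,interpolation=3).clip(0,255).astype(np.uint8);B=A.copy()
for z in range(100,155,10):
    for q,c in((tip,(0,0,255)),(o+78*np.array([np.cos(yaw),np.sin(yaw),0]),(0,255,0))):
        u=(proj('scene',[q[0],q[1],z])-[x0,y0]+.5)*10;cv2.circle(B,tuple(int(k) for k in u),2,c,-1)
    cv2.putText(B,str(z),(int(u[0])+40,int(u[1])),0,.4,(0,255,255))
    print(z,proj('top',[tip[0],tip[1],z]).round(1))
cv2.imwrite('pics/p9.png',np.hstack([A,B]))
```

```text
stir [459.92725655  81.44912727  14.        ] [457.43963343  81.47471748  14.        ] (array([457.78479696,  80.78117642,  16.94065317]), np.float64(1.4746641075952343))
pad [[490.9 110.9   8. ]
 [492.3  56.4   8. ]
 [427.  108.6   8. ]
 [428.3  54.7   8. ]] [459.6  82.6   8. ]
pad far-left corner scene [491.9 111.4   8. ]
tip xy [514.1  84.5   8. ]
100 [300.8 282.1]
110 [300.7 281.8]
120 [300.5 281.4]
130 [300.4 281. ]
140 [300.2 280.6]
150 [300.  280.3]
```

View pics/p9.png

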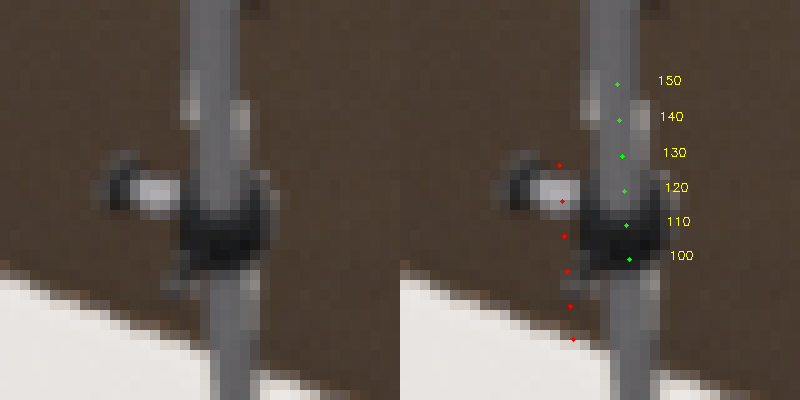

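Run:
```python
from h import *
o=np.array([459.6,82.6,0]);y=np.radians(2);ax=np.array([np.cos(y),np.sin(y),0])
p=o+78*ax
for z in(185,190,195):print(z,proj('scene',p+[0,0,z]),proj('top',p+[0,0,z]))
print(tri('scene',(278.8,263.2),'top',(300.4,281)))
t=o+54.5*ax
print([(z,proj('scene',t+[0,0,z]).round(1)) for z in(112,115,118)])
av=np.load('scene.npy')[220:235,278:288].mean(2).round(0).astype(int);print(av)
# loupe
L=np.load('top.npy');S=np.load('scene.npy')
for n,I,r in(('top',L,(400,258,440,325)),('scene',S,(405,320,455,400))):
    x0,y0,x1,y1=r;d=(I[y0:y1,x0:x1].max(2)<90).astype(np.uint8)
    k,lab,st,ce=cv2.connectedComponentsWithStats(d)
    for i in range(1,k):
        if st[i,4]>25:
            yy,xx=np.nonzero(lab==i);print(n,st[i],(ce[i]+[x0,y0]).round(1))
            if st[i,3]<st[i,2]*1.3: print(' ellipse',cv2.fitEllipse(np.c_[xx,yy].astype(np.float32)))
            else:
                j=yy.argmax();m=yy.argmin();print(' ends',xx[j]+x0,yy[j]+y0,xx[m]+x0,yy[m]+y0)
```

```text
185 [282.40260274 229.96413396] [299.4443109  268.23174893]
190 [282.27540005 228.04171147] [299.35783087 267.97103244]
195 [282.14718638 226.10400985] [299.27049383 267.70773227]
(array([515.64257411,  84.89265409, 113.83524459]), np.float64(0.4422384305373741))
[(112, array([278.5, 264.4])), (115, array([278.4, 263.4])), (118, array([278.3, 262.4]))]
[[ 33  35  36  35  33  34  33  36  35  35]
 [ 34  33  34  33  34  33  36  33  32  32]
 [ 33  34  32  36  33  34  33  34  33  35]
 [ 47  35  32  33  33  34  33  34  32  35]
 [ 58  40  30  31  29  30  32  30  34  35]
 [ 61  53  53  66  62  65  58  36  32  40]
 [ 61  74 127 170 162 169 148  62  45  57]
 [ 67 111 169 192 189 191 163  74  60  64]
 [ 69 119 171 185 190 177 138  77  63  64]
 [ 65 101 141 150 157 142 125 119  70  64]
 [ 65  94 123 113 113 109 124 136  75  64]
 [ 62 107 136 104 100  99 112 119  72  63]
 [ 57 112 146 105  99 100 107 108  69  63]
 [ 62 110 144 105 100 100 108 108  67  63]
 [ 63  84 108 100 100 101 107 108  63  60]]
top [23 36  8 26 88] [426.4 306.2]
 ends 427 319 423 294
scene [  6   5  35  33 330] [427.7 341.9]
 ellipse ((23.043193817138672, 20.746105194091797), (27.692138671875, 32.66269302368164), 114.34013366699219)
scene [  9  37  14  38 249] [420.5 375.9]
 ends 416 394 422 357
```

Run:
```python
from h import *
for n,l in(('scene',[((428,340.7),20),((420.5,375.9),20),((416,394),20),((422,357),22)]),('top',[((421.3,274.6),20),((426.4,306.2),22),((427,319),22),((423,294),22)])):
    for p,z in l: print(n,atz(n,*p,z).round(1))
I=np.load('top.npy')[258:295,402:442];d=(I.max(2)<110).astype(np.uint8);c=max(cv2.findContours(d,0,1)[0],key=len);print(cv2.minEnclosingCircle(c))
go([440,200,326],-82.5)
```

```text
scene [ 544.8 -223.4   20. ]
scene [ 467.4 -233.9   20. ]
scene [ 430.4 -237.8   20. ]
scene [ 504.3 -224.3   22. ]
top [ 547.7 -221.9   20. ]
top [ 467.3 -233.2   22. ]
top [ 435.3 -234.2   22. ]
top [ 498. -225.   22.]
((19.0, 17.0), 12.649210929870605)
t 15.15 pos [496.7 336.1 324.9] jaw deg 8.04 tilt 0.0 w 38.4 F [0.1 0.2 0.8] q [-0.79  0.26  0.14  1.51 -0.04  1.37 -0.5 ]
turn rows(5deg) 18.11
units [-1.48  2.55 -0.02]
```

Call:
drive_tool --rows '[{"jaw":0.7,"dx":0,"dy":0,"dz":0,"turn":1},{"jaw":0.7,"dx":0,"dy":0,"dz":0,"turn":1},{"jaw":0.7,"dx":0,"dy":0,"dz":0,"turn":1},{"jaw":0.7,"dx":0,"dy":0,"dz":0,"turn":1},{"jaw":0.7,"dx":0,"dy":0,"dz":0,"turn":1},{"jaw":0.7,"dx":0,"dy":0,"dz":0,"turn":1},{"jaw":0.7,"dx":0,"dy":0,"dz":0,"turn":1},{"jaw":0.7,"dx":0,"dy":0,"dz":0,"turn":1},{"jaw":0.7,"dx":0,"dy":0,"dz":0,"turn":1},{"jaw":0.7,"dx":0,"dy":0,"dz":0,"turn":1},{"jaw":0.7,"dx":0,"dy":0,"dz":0,"turn":1},{"jaw":0.7,"dx":0,"dy":0,"dz":0,"turn":1},{"jaw":0.7,"dx":0,"dy":0,"dz":0,"turn":1},{"jaw":0.7,"dx":0,"dy":0,"dz":0,"turn":1},{"jaw":0.7,"dx":0,"dy":0,"dz":0,"turn":1},{"jaw":0.7,"dx":0,"dy":0,"dz":0,"turn":1},{"jaw":0.7,"dx":0,"dy":0,"dz":0,"turn":1},{"jaw":0.7,"dx":0,"dy":0,"dz":0,"turn":1},{"jaw":0.7,"dx":0,"dy":0,"dz":0,"turn":0}]'

```text
time_s: 17.05
tool_pos: [496.6, 336.1, 324.9]
eef_rot: [0.998, 0.069, 0.0, -0.0]
wrist_force: [0.4, -0.4, -0.5]
gripper_width: 59.9
```

```bash
python3 -c "
from h import *
go([430,200,326],-82)
go([430,-100,326],-82)"
```

```text
t 17.05 pos [496.6 336.1 324.9] jaw deg -82.03 tilt 0.0 w 59.9 F [ 0.4 -0.4 -0.5] q [-0.94  0.27  0.33  1.52 -0.09  1.37 -2.04]
turn rows(5deg) -0.01
units [-1.7   2.51 -0.02]
t 17.05 pos [496.6 336.1 324.9] jaw deg -82.03 tilt 0.0 w 59.9 F [ 0.4 -0.4 -0.5] q [-0.94  0.27  0.33  1.52 -0.09  1.37 -2.04]
turn rows(5deg) -0.01
units [-2.53  8.45 -0.02]
```

Call:
drive_tool --rows '[{"jaw":0.7,"dx":-0.4,"dy":0.5,"dz":0,"turn":0},{"jaw":0.7,"dx":-0.4,"dy":0.6,"dz":0,"turn":0},{"jaw":0.7,"dx":-0.4,"dy":0.6,"dz":0,"turn":0},{"jaw":0.7,"dx":-0.4,"dy":0.6,"dz":0,"turn":0},{"jaw":0.7,"dx":-0.1,"dy":0.7,"dz":0,"turn":0},{"jaw":0.7,"dx":-0.1,"dy":0.7,"dz":0,"turn":0},{"jaw":0.7,"dx":-0.1,"dy":0.7,"dz":0,"turn":0},{"jaw":0.7,"dx":-0.1,"dy":0.7,"dz":0,"turn":0},{"jaw":0.7,"dx":-0.1,"dy":0.7,"dz":0,"turn":0},{"jaw":0.7,"dx":-0.1,"dy":0.7,"dz":0,"turn":0},{"jaw":0.7,"dx":-0.1,"dy":0.7,"dz":0,"turn":0},{"jaw":0.7,"dx":-0.1,"dy":0.7,"dz":0,"turn":0},{"jaw":0.7,"dx":-0.1,"dy":0.7,"dz":0,"turn":0},{"jaw":0.7,"dx":0,"dy":0,"dz":0,"turn":0},{"jaw":0.7,"dx":0,"dy":0,"dz":0,"turn":0}]'

```text
time_s: 18.55
tool_pos: [433.0, -107.6, 325.0]
eef_rot: [0.998, 0.07, 0.0, -0.0]
wrist_force: [0.2, -0.1, 0.1]
gripper_width: 59.8
```

```bash
python3 -c "
from h import *
go([468.8,-233.4,160],-82)"
```

```text
t 18.55 pos [ 433.  -107.6  325. ] jaw deg -81.94 tilt 0.04 w 59.8 F [ 0.2 -0.1  0.1] q [-0.63 -0.16  0.71  1.9   0.1   1.36 -1.38]
turn rows(5deg) 0.01
units [0.36 2.59 3.3 ]
```

Call:
drive_tool --rows '[{"jaw":0.7,"dx":0.09,"dy":0.65,"dz":0,"turn":0},{"jaw":0.7,"dx":0.09,"dy":0.65,"dz":0,"turn":0},{"jaw":0.7,"dx":0.09,"dy":0.65,"dz":0,"turn":0},{"jaw":0.7,"dx":0.09,"dy":0.64,"dz":0.3,"turn":0},{"jaw":0.7,"dx":0,"dy":0,"dz":0.6,"turn":0},{"jaw":0.7,"dx":0,"dy":0,"dz":0.6,"turn":0},{"jaw":0.7,"dx":0,"dy":0,"dz":0.6,"turn":0},{"jaw":0.7,"dx":0,"dy":0,"dz":0.6,"turn":0},{"jaw":0.7,"dx":0,"dy":0,"dz":0.6,"turn":0},{"jaw":0.7,"dx":0,"dy":0,"dz":0,"turn":0},{"jaw":0.7,"dx":0,"dy":0,"dz":0,"turn":0}]'

```text
time_s: 19.65
tool_pos: [469.3, -232.2, 160.2]
eef_rot: [0.997, 0.071, -0.0, -0.0]
wrist_force: [-0.3, -0.4, 0.2]
gripper_width: 59.9
```

```bash
python3 -c "
from h import *
go([468.8,-233.4,77],-82)
a=env.snapshot('scene');b=env.snapshot('top')
A=cv2.resize(a[270:410,360:480],(396,462),interpolation=3);B=cv2.resize(b[240:345,375:465],(396,462),interpolation=3)
cv2.imwrite('pics/p10.png',np.hstack([A,B]))"
```

```text
t 19.65 pos [ 469.3 -232.2  160.2] jaw deg -81.86 tilt 0.05 w 59.9 F [-0.3 -0.4  0.2] q [-0.39  0.33  0.89  1.93 -0.3   1.02 -0.79]
turn rows(5deg) 0.03
units [-0.01  0.02  1.66]
```

View pics/p10.png

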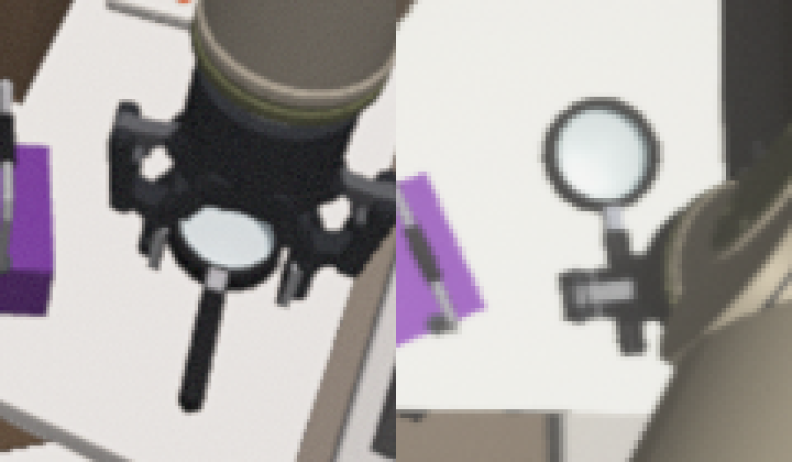

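Call:
drive_tool --rows '[{"jaw":0.7,"dx":0,"dy":0.02,"dz":0.4,"turn":0},{"jaw":0.7,"dx":0,"dy":0,"dz":0.5,"turn":0},{"jaw":0.7,"dx":0,"dy":0,"dz":0.4,"turn":0},{"jaw":0.7,"dx":0,"dy":0,"dz":0.2,"turn":0},{"jaw":0.7,"dx":0,"dy":0,"dz":0.14,"turn":0},{"jaw":0.7,"dx":0,"dy":0,"dz":0,"turn":0},{"jaw":0.5,"dx":0,"dy":0,"dz":0,"turn":0},{"jaw":0.35,"dx":0,"dy":0,"dz":0,"turn":0},{"jaw":0.2,"dx":0,"dy":0,"dz":0,"turn":0},{"jaw":0,"dx":0,"dy":0,"dz":0,"turn":0},{"jaw":0,"dx":0,"dy":0,"dz":0,"turn":0},{"jaw":0,"dx":0,"dy":0,"dz":0,"turn":0},{"jaw":0,"dx":0,"dy":0,"dz":0,"turn":0},{"jaw":0,"dx":0,"dy":0,"dz":0,"turn":0},{"jaw":0,"dx":0,"dy":0,"dz":0,"turn":0}]'

```text
time_s: 21.25
tool_pos: [469.6, -234.1, 78.6]
eef_rot: [0.998, 0.07, 0.001, 0.0]
wrist_force: [-2.1, -0.0, 6.9]
gripper_width: 12.7
```

Call:
drive_tool --rows '[{"jaw":0,"dx":0,"dy":0,"dz":-0.1,"turn":0},{"jaw":0,"dx":0,"dy":0,"dz":-0.2,"turn":0},{"jaw":0,"dx":0,"dy":0,"dz":-0.3,"turn":0},{"jaw":0,"dx":0,"dy":0,"dz":-0.4,"turn":0},{"jaw":0,"dx":0,"dy":0,"dz":-0.5,"turn":0},{"jaw":0,"dx":0,"dy":0,"dz":-0.5,"turn":0},{"jaw":0,"dx":0,"dy":0,"dz":-0.5,"turn":0},{"jaw":0,"dx":0,"dy":0,"dz":-0.5,"turn":0},{"jaw":0,"dx":0,"dy":0,"dz":-0.3,"turn":0},{"jaw":0,"dx":0,"dy":0,"dz":-0.1,"turn":0},{"jaw":0,"dx":0,"dy":0,"dz":0,"turn":0},{"jaw":0,"dx":0,"dy":0,"dz":0,"turn":0}]'

```text
time_s: 22.45
tool_pos: [468.8, -233.5, 247.0]
eef_rot: [0.998, 0.07, -0.001, -0.0]
wrist_force: [-0.0, 0.5, -0.8]
gripper_width: 12.7
```

```bash
python3 -c "
from h import *
go([400,-110,245],-82)"
```

```text
t 22.45 pos [ 468.8 -233.5  247. ] jaw deg -81.94 tilt 0.08 w 12.7 F [-0.   0.5 -0.8] q [-0.47  0.2   0.96  1.84 -0.18  1.19 -0.89]
turn rows(5deg) 0.01
units [-1.02 -2.64  0.04]
```

Call:
drive_tool --rows '[{"jaw":0,"dx":0,"dy":0,"dz":0,"turn":-0.4},{"jaw":0,"dx":0,"dy":0,"dz":0,"turn":-1},{"jaw":0,"dx":0,"dy":0,"dz":0,"turn":-1},{"jaw":0,"dx":0,"dy":0,"dz":0,"turn":-1},{"jaw":0,"dx":0,"dy":0,"dz":0,"turn":-1},{"jaw":0,"dx":0,"dy":0,"dz":0,"turn":-1},{"jaw":0,"dx":0,"dy":0,"dz":0,"turn":-1},{"jaw":0,"dx":0,"dy":0,"dz":0,"turn":-1},{"jaw":0,"dx":0,"dy":0,"dz":0,"turn":-1},{"jaw":0,"dx":0,"dy":0,"dz":0,"turn":-1},{"jaw":0,"dx":0,"dy":0,"dz":0,"turn":-1},{"jaw":0,"dx":0,"dy":0,"dz":0,"turn":-1},{"jaw":0,"dx":0,"dy":0,"dz":0,"turn":-1},{"jaw":0,"dx":0,"dy":0,"dz":0,"turn":-1},{"jaw":0,"dx":0,"dy":0,"dz":0,"turn":-0.7},{"jaw":0,"dx":0,"dy":0,"dz":0,"turn":-0.3},{"jaw":0,"dx":0,"dy":0,"dz":0,"turn":0},{"jaw":0,"dx":0,"dy":0,"dz":0,"turn":0}]'

```text
time_s: 24.25
tool_pos: [469.0, -233.8, 247.4]
eef_rot: [0.766, 0.643, -0.0, -0.0]
wrist_force: [0.3, -0.1, 0.5]
gripper_width: 12.3
```

```bash
python3 -c "
from h import *
go([446.2,5.1,247],-10)"
```

```text
t 24.25 pos [ 469.  -233.8  247.4] jaw deg -10.04 tilt 0.05 w 12.3 F [ 0.3 -0.1  0.5] q [-0.33  0.17  0.78  1.84 -0.13  1.18  0.32]
turn rows(5deg) -0.01
units [ 4.63 -1.28  0.01]
```

Call:
drive_tool --rows '[{"jaw":0,"dx":0.15,"dy":-0.05,"dz":0,"turn":0},{"jaw":0,"dx":0.3,"dy":-0.1,"dz":0,"turn":0},{"jaw":0,"dx":0.4,"dy":-0.1,"dz":0,"turn":0},{"jaw":0,"dx":0.4,"dy":-0.1,"dz":0,"turn":0},{"jaw":0,"dx":0.4,"dy":-0.1,"dz":0,"turn":0},{"jaw":0,"dx":0.4,"dy":-0.1,"dz":0,"turn":0},{"jaw":0,"dx":0.4,"dy":-0.1,"dz":0,"turn":0},{"jaw":0,"dx":0.4,"dy":-0.1,"dz":0,"turn":0},{"jaw":0,"dx":0.4,"dy":-0.1,"dz":0,"turn":0},{"jaw":0,"dx":0.4,"dy":-0.1,"dz":0,"turn":0},{"jaw":0,"dx":0.4,"dy":-0.13,"dz":0,"turn":0},{"jaw":0,"dx":0.3,"dy":-0.1,"dz":0,"turn":0},{"jaw":0,"dx":0.2,"dy":-0.1,"dz":0,"turn":0},{"jaw":0,"dx":0.08,"dy":0,"dz":0,"turn":0},{"jaw":0,"dx":0,"dy":0,"dz":0,"turn":0},{"jaw":0,"dx":0,"dy":0,"dz":0,"turn":0}]'

```text
time_s: 25.85
tool_pos: [446.2, 4.6, 247.9]
eef_rot: [0.766, 0.643, -0.0, 0.0]
wrist_force: [0.4, 0.4, 0.4]
gripper_width: 12.6
```

Call:
drive_tool --rows '[{"jaw":0,"dx":0,"dy":0,"dz":0.1,"turn":0},{"jaw":0,"dx":0,"dy":0,"dz":0.2,"turn":0},{"jaw":0,"dx":0,"dy":0,"dz":0.3,"turn":0},{"jaw":0,"dx":0,"dy":0,"dz":0.3,"turn":0},{"jaw":0,"dx":0,"dy":0,"dz":0.25,"turn":0},{"jaw":0,"dx":0,"dy":0,"dz":0.13,"turn":0},{"jaw":0,"dx":0,"dy":0,"dz":0,"turn":0},{"jaw":0,"dx":0,"dy":0,"dz":0,"turn":0},{"jaw":0,"dx":0,"dy":0,"dz":0,"turn":0}]'

```text
time_s: 26.75
tool_pos: [446.5, 5.3, 184.4]
eef_rot: [0.766, 0.643, 0.0, 0.0]
wrist_force: [0.9, 0.4, -1.1]
gripper_width: 12.9
```

```bash
python3 -c "
from h import *
go([446.2,5.1,183.1],-10)
a=np.mean([env.snapshot('scene').astype(float) for _ in range(4)],0);b=np.mean([env.snapshot('top').astype(float) for _ in range(4)],0)
np.save('as.npy',a);np.save('bt.npy',b)
A=cv2.resize(a[220:340,240:340],(400,480),interpolation=3);B=cv2.resize(b[250:325,270:332],(397,480),interpolation=3)
cv2.imwrite('pics/p11.png',np.hstack([A,B]).clip(0,255))
for z in (114.5,124.5): print(z,proj('scene',[458.6,81.4,z]),proj('top',[458.6,81.4,z]))"
```

```text
t 26.75 pos [446.5   5.3 184.4] jaw deg -9.95 tilt 0.06 w 12.9 F [ 0.9  0.4 -1.1] q [-0.64  0.03  0.54  2.08 -0.02  1.03 -0.26]
turn rows(5deg) 0.01
units [-0.   -0.01  0.03]
114.5 [264.81999504 283.92245026] [301.19394547 305.39892779]
124.5 [264.42388324 280.48291673] [301.04576277 305.2514894 ][ WARN:0@6.333] global loadsave.cpp:1063 imwrite_ Unsupported depth image for selected encoder is fallbacked to CV_8U.
```

View pics/p11.png

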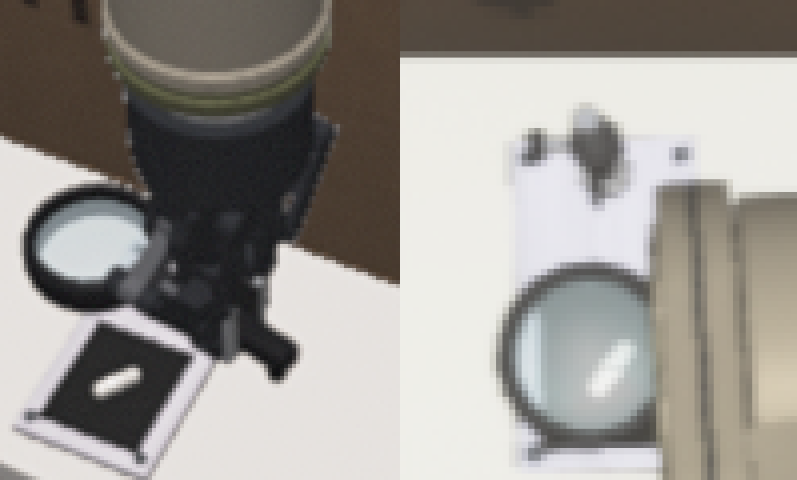

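```bash
cat > fit.py <<'E'
from h import *
from scipy.optimize import least_squares
from scipy.ndimage import map_coordinates
def edges(n,I,c,angs,r0,r1):
    g=I.max(2);P=[]
    for a in angs:
        rr=np.arange(r1,r0,-0.1);x=c[0]+rr*np.cos(a);y=c[1]+rr*np.sin(a)
        v=map_coordinates(g,[y,x],order=1)
        b=v[0];i=int(np.argmin(v));th=(b+v[i])/2
        if b-v[i]<25: continue
        k=np.argmax(v<th);P.append((x[k],y[k]))
    return np.array(P)
a=np.load('as.npy');b=np.load('bt.npy')
Et=edges('top',b,(299.3,305),np.radians(np.arange(100,285,6)),9,19)
Es=edges('scene',a,(264,281.5),np.radians(np.arange(140,292,5)),10,23)
th=np.linspace(0,2*np.pi,180)
def hull(n,p):
    x,y,z,pitch,roll=p
    R=Rot.from_euler('zyx',[80,pitch,roll],degrees=True).as_matrix()
    X=[np.array([34*np.cos(t),34*np.sin(t),h]) for t in th for h in(-10,10)]
    u=np.array([proj(n,R@q+[x,y,z]) for q in X]).astype(np.float32)
    return cv2.convexHull(u)
def res(p):
    out=[]
    for n,E in(('top',Et),('scene',Es)):
        H=hull(n,p);out+= [cv2.pointPolygonTest(H,(float(e[0]),float(e[1])),True) for e in E]
    return np.array(out+[p[3]*.02,p[4]*.02])
print(len(Et),len(Es),Es[:2],Es[-2:])
for fr in(0,1):
    f=lambda q:res([*q,*(0,0)] if not fr else q)
    s=least_squares(f,[458.6,84,116]+([0,0] if fr else []),loss='soft_l1',f_scale=.5,diff_step=1e-3);r=f(s.x)
    print(s.x.round(2),'rms',np.sqrt((r**2).mean()).round(2)); print(r.round(1))
E
python3 fit.py
```

```text
31 31 [[250.05799114 293.1987345 ]
 [248.92760239 292.05380643]] [[267.85640377 267.10770519]
 [269.26711021 267.02873364]]Traceback (most recent call last):
  File "fit.py", line 31, in <module>
    s=least_squares(f,[458.6,84,116]+([0,0] if fr else []),loss='soft_l1',f_scale=.5,diff_step=1e-3);r=f(s.x)
    return func(*args, **kwargs)
    result = trf(vector_fun.fun, vector_fun.jac, x0, f0, J0, lb, ub, ftol, xtol,
                 gtol, max_nfev, x_scale, loss_function, tr_solver,
                 tr_options.copy(), verbose, callback=callback_wrapped)
    return trf_no_bounds(
        fun, jac, x0, f0, J0, ftol, xtol, gtol, max_nfev, x_scale,
        loss_function, tr_solver, tr_options, verbose, callback=callback)
    f_new = fun(x_new)
    self._update_fun()
    ~~~~~~~~~~~~~~~~^^
    self.f = self.fun_wrapped(xp_copy(self.x))
             ~~~~~~~~~~~~~~~~^^^^^^^^^^^^^^^^^
    return np.atleast_1d(self.fun(x))
                         ~~~~~~~~^^^
    return self.f(x, *self.args, **self.kwargs)
           ~~~~~~^^^^^^^^^^^^^^^^^^^^^^^^^^^^^^
  File "fit.py", line 30, in <lambda>
    f=lambda q:res([*q,*(0,0)] if not fr else q)
               ~~~^^^^^^^^^^^^^^^^^^^^^^^^^^^^^^
  File "fit.py", line 26, in res
    H=hull(n,p);out+= [cv2.pointPolygonTest(H,(float(e[0]),float(e[1])),True) for e in E]
  File "fit.py", line 21, in hull
    u=np.array([proj(n,R@q+[x,y,z]) for q in X]).astype(np.float32)
                ~~~~^^^^^^^^^^^^^^^
  File "h.py", line 7, in proj
    c,R,t=cal(n);p=R@np.array(X,float)+t
          ~~~^^^
  File "h.py", line 5, in cal
    c=env.calibration(n);return c,np.array(c["R"]),np.array(c["t"])
ValueError: time passes only in moves, steps and waits
```

```bash
sed -i '/^def cal/i from functools import lru_cache\n@lru_cache' h.py; sed -i 's/(\[0,0\] if fr else \[\]),/([1,1] if fr else []),/; s/diff_step=1e-3/diff_step=[1e-3]*3+([.2,.2] if fr else [])/' fit.py; python3 fit.py
```

```text
31 31 [[250.05799114 293.1987345 ]
 [248.92760239 292.05380643]] [[267.85640377 267.10770519]
 [269.26711021 267.02873364]]
[459.19  84.66 113.43] rms 0.74
[-0.1 -0.4 -1.3 -2.9 -0.1 -0.1 -0.3 -0.3  0.  -0.2 -0.2 -0.1 -0.3 -0.3
 -0.2 -0.2 -0.1 -0.3 -0.3 -0.2 -0.2 -0.2 -0.2 -0.   0.   0.1  0.1  0.3
  0.3  0.4  0.3  2.7  2.3  1.7  1.4  0.9  0.5  0.6  0.5  0.7  0.5  0.3
  0.3  0.1 -0.1 -0.2 -0.3 -0.4 -0.4 -0.5 -0.6 -0.5 -0.7 -0.2  0.4  0.6
  0.5  0.4  0.5  0.6  0.6  0.3  0.   0. ]
[458.8   83.25 122.04  15.8   -7.11] rms 0.57
[ 0.6  0.2 -0.9 -2.5  0.1 -0.  -0.5 -0.6 -0.4 -0.6 -0.5 -0.3 -0.5 -0.4
 -0.2 -0.2 -0.1 -0.3 -0.3 -0.2 -0.2 -0.2 -0.1  0.1  0.1  0.2  0.3  0.6
  0.7  0.8  0.8 -0.2  0.1  0.4  0.8  0.8  0.4  0.3  0.1  0.2  0.3  0.5
  1.1  1.2  1.   0.8  0.6  0.2  0.1 -0.3 -0.5 -0.6 -0.8 -0.5 -0.   0.1
  0.1 -0.   0.   0.1  0.2 -0.   0.3 -0.1]
```

```bash
cat > fit2.py <<'E'
exec(open('fit.py').read().split("a=np.load")[0])
th=np.linspace(0,2*np.pi,120)
def hull(n,p,yaw,r,h):
    x,y,z,pitch,roll=p   # pitch about jaw axis (handle elevation), roll about handle
    R=Rot.from_euler('ZYX',[yaw,pitch,roll],degrees=True).as_matrix()
    X=[np.array([r*np.cos(t),r*np.sin(t),k]) for t in th for k in(-h,h)]
    return cv2.convexHull(np.array([proj(n,R@q+[x,y,z]) for q in X]).astype(np.float32))
def run(Et,Es,x0,yaw,tilt,r=34,h=10,verb=0):
    def f(q):
        p=list(q) if tilt else [*q,0,0]
        return np.array([cv2.pointPolygonTest(hull(n,p,yaw,r,h),(float(e[0]),float(e[1])),True) for n,E in(('top',Et),('scene',Es)) for e in E])
    s=least_squares(f,list(x0)+([1,1] if tilt else []),loss='soft_l1',f_scale=.3,diff_step=[1e-3]*3+([.2,.2] if tilt else []));r=f(s.x)
    print('tilt' if tilt else 'lev',h,s.x.round(2),'rms',np.sqrt((r**2).mean()).round(2))
    if verb:print(r.round(1))
d=lambda a,b,s=6:np.radians(np.arange(a,b,s))
T=np.load('top.npy');S=np.load('scene.npy')
print('table')
Et=edges('top',T,(421,275),np.r_[d(-225,45)],9,18);Es=edges('scene',S,(428,341),np.r_[d(-240,75)],10,22)
for h in(10,6):
  for t in(0,1): run(Et,Es,(546,-223,10),8,t,34,h,t==0 and h==10)
print('held')
T=np.load('bt.npy');S=np.load('as.npy')
Et=edges('top',T,(299.3,305),d(130,285),9,19);Es=edges('scene',S,(264,281.5),d(120,292),10,23)
for h in(10,6):
  for t in(0,1): run(Et,Es,(458.6,84,116),80,t,34,h,h==10)
E
python3 fit2.py
```

```text
table
lev 10 [ 547.75 -223.04    9.97] rms 1.11
[ 0.8  0.8  1.1  1.   0.9  1.   1.1  0.7  0.9  0.9  0.7  0.6  0.5  0.5
  0.4  0.2  0.1  0.1 -0.1  0.1  0.1  0.1  0.2  0.2  0.1  0.1  0.3  0.4
  0.3  0.4  0.4  0.5  0.4  0.6  0.5  0.4  0.3  0.5  0.4  0.6  0.6  0.4
  0.6  0.5  0.5  2.9  2.9  2.9  2.9  2.8  2.4  2.5  2.1  1.8  1.7  1.2
  0.9  0.6  0.4  0.5  0.7  0.5  0.5  0.3  0.3  0.4  0.2 -0.1  0.  -0.
  0.   0.   0.   0.1 -0.1 -0.1  0.1  0.1  0.1  0.2  0.1  0.3  0.4  0.6
  0.4  0.6  0.6  0.7  0.9  0.7  0.6  1.   1.6  1.9  2.3  2.5  2.7  2.9]
tilt 10 [ 5.4647e+02 -2.2217e+02  1.7370e+01  1.5120e+01 -2.2000e-01] rms 0.72
lev 6 [ 547.79 -222.8    13.96] rms 0.49
tilt 6 [ 547.55 -222.64   15.6     4.13    2.74] rms 0.42
held
lev 10 [459.64  84.5  114.02] rms 0.94
[-0.3 -0.5 -0.4 -0.2 -0.4 -0.3 -0.2 -0.4 -0.3 -0.2 -0.2 -0.1 -0.3 -0.2
 -0.2 -0.1 -0.1 -0.   0.1  0.2  0.3  0.3  0.5  0.5  0.6  0.6  3.1  3.
  2.8  2.5  2.1  1.5  1.   0.5  0.3  0.4  0.5  0.4  0.2  0.3  0.  -0.1
 -0.2 -0.3 -0.3 -0.3 -0.3 -0.3  0.4  0.8  0.9  0.8  0.8  1.   0.8]
tilt 10 [458.86  83.47 120.32   7.01  13.32] rms 0.47
[ 0.  -0.4 -0.5 -0.4 -0.7 -0.5 -0.4 -0.5 -0.4 -0.3 -0.2 -0.1 -0.3 -0.2
 -0.2 -0.2 -0.1 -0.   0.1  0.2  0.3  0.4  0.6  0.7  0.8  0.8 -0.4 -0.2
  0.   0.3  0.6  0.8  1.   0.8  0.4  0.2  0.2  0.3  0.6  1.1  0.9  0.7
  0.4  0.1 -0.1 -0.4 -0.5 -0.7 -0.2  0.1  0.1 -0.   0.   0.2 -0. ]
lev 6 [459.6   84.52 118.19] rms 0.49
tilt 6 [459.67  84.72 115.57 -12.45  11.7 ] rms 0.31
```

Call:
drive_tool --rows '[{"jaw":0,"dx":-0.05,"dy":-0.01,"dz":0.02,"turn":0},{"jaw":0,"dx":0,"dy":0,"dz":0,"turn":0},{"jaw":0,"dx":0,"dy":0,"dz":0,"turn":0},{"jaw":0,"dx":0,"dy":0,"dz":0,"turn":0},{"jaw":0,"dx":0,"dy":0,"dz":0,"turn":0}]'

```text
time_s: 27.65
tool_pos: [445.2, 2.9, 182.9]
eef_rot: [0.766, 0.643, 0.0, -0.0]
wrist_force: [0.0, 0.8, -0.9]
gripper_width: 12.6
```

```bash
python3 - <<'E'
from h import *
go([445.2,2.7,183.4],-10)
a=np.mean([env.snapshot('scene').astype(float) for _ in range(4)],0);b=np.mean([env.snapshot('top').astype(float) for _ in range(4)],0)
np.save('as.npy',a);np.save('bt.npy',b)
A=cv2.resize(a[170:340,130:330],(470,400),interpolation=3);B=cv2.resize(b[245:330,165:235],(329,400),interpolation=3)
cv2.imwrite('pics/p12.png',np.hstack([A,B]).clip(0,255).astype(np.uint8))
E
sed -i 's/^print(.table.)/if 0:pass/;s/^for h in(10,6):/for h in(10,):/' fit2.py; python3 fit2.py | grep -A1 -E "lev"
```

```text
t 27.65 pos [445.2   2.9 182.9] jaw deg -9.95 tilt 0.0 w 12.6 F [ 0.   0.8 -0.9] q [-0.64  0.03  0.54  2.09 -0.02  1.03 -0.26]
turn rows(5deg) 0.01
units [-0.    0.   -0.01]
lev 10 [ 547.75 -223.04    9.97] rms 1.11
[ 0.8  0.8  1.1  1.   0.9  1.   1.1  0.7  0.9  0.9  0.7  0.6  0.5  0.5
--
lev 10 [458.47  82.14 112.27] rms 0.84
[-0.3 -0.5 -0.6 -0.3 -0.3 -0.2 -0.2 -0.5 -0.3 -0.1 -0.1 -0.2 -0.  -0.2
```

View pics/p12.png

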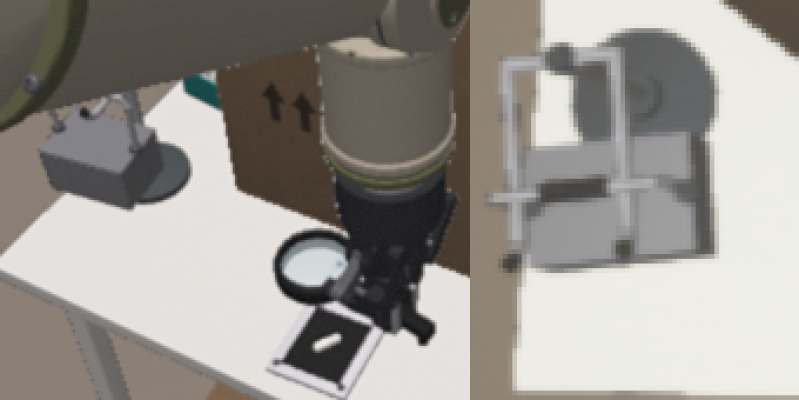

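```bash
python3 -c "
from rig import env
print(env.close_job())"
```

```text
the job is handed in; nothing more can be done
None
```

The job is done and handed in at about 28 s of the 67 s allowed. The grey dust cover hangs by its handle across both prongs and is released. The loupe is held by its handle over the stirring bar.

**Cover:** the last top view shows its bar across both prongs, with the sleeve between them.

**Loupe position:** the last fit put the lens centre at about (458.5, 82.1) mm. The stirring bar measured at (458.6, 81.4) mm.

**Height:** the pointer tip measured about 114 to 115 mm. The lens is at 114.3 mm from the arm's pose and the grasp offset, but 112.3 mm from the pictures. The two disagree by 2 mm, and I left it.

**Level:** the tool tilt reads 0.0°. An unconstrained tilt fit gave about 7–13°, but it gave 15° for the loupe lying flat on the table too, so I did not trust it. The rim's edge pattern in the pictures matches the one on the table, so I take it as level.

**Contact:** the wrist force was below 1.5 N at the end, so the loupe appears to touch nothing else. I did not separately re-measure the timer, vial and tip box; the arm never went near them.

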